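# Air-dry the beads: open the valve halfway and stir

## Robot

A 7-joint arm with a two-finger parallel gripper is mounted at the origin on the work surface. World frame = base frame: x ahead of the robot, y to its left, z up, the work surface at z = 0. Lengths are in m, angles in rad, forces in N, time in s.
With the tool pointing down it reaches from about 0.4 to 0.9 m from the base axis. Payload 5.5 kg.
Tool frame: the origin (TCP) lies at the very end of the fingers, on their centre line; the grasp point (between the pads) lies 19 mm behind it; z points along the fingers, y is the line along which they close (so a half turn about z gives the same grasp; the last joint's range is limited). The gripper opens to 85 mm and grips with 20 to 120 N. Pads are 22 mm wide; open, the fingers measure 114 mm over their backs; the gripper's body (76 mm by 85 mm) begins 54 mm behind the grasp point. The pads swing forward as they close: fully open they stand 13 mm farther back than shut.
Start: joints at [-0.883, 0.501, -0.427, 1.55, 0.221, 1.138, -0.21], TCP at [0.268, 0.592, 0.231] pointing down, gripper open.
Joint ranges: [-2.88, 2.88], [-0.31, 2.03], [-1.54, 1.56], [0.2, 2.42], [-1.41, 4.55], [0.19, 2.02], [-2.57, 2.57]. Speed limits (rad/s): [2.57, 2.57, 3.14, 3.14, 3.14, 3.14, 3.14].

## Interface

Orientations are given as [roll, pitch, yaw] about the fixed x, y, z axes, in that order (R = Rz(yaw) Ry(pitch) Rx(roll)).
In Python, from cell import monitor, cams, job gives the robot as it stands.
- The arm moves only by the tool apply_moves, never from a script. Its argument "motion" is a list that holds one entry, the list of rows, each a list of 5 numbers: the finger opening in cm, from 0 to 8.54, then the shift along the tool's x, y, z in cm, then the turn about the tool's z in degrees. A call has 1 to 20 rows; each row shifts and turns the commanded pose from where the row before left it, along the tool's axes as they then stand; what a row does not reach is not made up. A row lasts 1/12 s, in which the tool goes at most 41.7 mm and 7.16 degrees, less where a joint would pass 70% of its speed; a pose out of reach is approached as far as the arm can. A call with a gripper value outside its range is refused whole. The fingers move at their own pace and stop on an object; "grip_force" is the grip in N (left out, the last holds). Time passes only in rows, so rows that do not move let the fingers close. It gives the time, the measured TCP pose, the force, the opening and the grip force at its end, in the units of the state.
- monitor.read_state(): the state, without advancing time (a new reading comes with each control period).
- cams.capture(name): name is "scene" or "top" or "wrist"; returns the picture (400x640x3 uint8, red, green, blue); there is no depth.
- cams.get_calibration(name): a dict with "fx", "fy", "cx", "cy" (pixels), "R" (3x3) and "t" (3): a world point X has camera coordinates R X + t; the wrist camera has in their place "T_tool_cam" (4x4, takes a point from camera to tool coordinates, whose origin is the TCP and whose axes are the flange's). Camera axes: x right, y down, z forward; pixel columns grow to the right and rows downward; lengths in m; the calibration is good to about 2 mm. A picture is of the moment at which its call begins: read the wrist's pose just before it. get_calibration takes no time and is no camera call.
- job.sign_off(): hands the job in; it is judged then, once.
The state is a dict: "t": time; "joint_pos": joint angles; "qd": joint speeds; "tau": joint torques, N m; "tcp_pos": TCP position; "orientation": TCP orientation; "contact_force": force on the tool from outside, world axes, zero at the start; "ft_torque": the same for the moment, N m; "width": finger opening in m; "grasp_force": force on a finger pad.
Only numpy, scipy, OpenCV 4.12 (cv2) and the standard library are available. Lean on these libraries where they do the work, as an engineer would, in place of code of your own. Each camera call takes 0.05 s, during which the arm holds its last target. There are 200 camera calls.

## Task

Dry the washed beads: first turn the red lever of the air valve to half open (45 degrees, over the yellow mark) and let go of it, then take the glass stirring rod out of its blue stand, lower its foot to just above the dish floor on the spout side, and stir clockwise (seen from above) in wide circles, well out from the middle, at least two full turns round the dish, so that at least five of the seven beads end up lying somewhere new (over 10 mm away) and all stay in the dish. Then stand the rod back in its blue stand with its foot on the bottom of the tube and let go, with the valve still half open. Use only the rod on the beads, do not force it against the dish, and leave the bottle, jar and bowl where they are.

Things in the scene. Friction and masses are not known exactly. Their poses are not given: they have to be found in the camera images.
- dryer: bead-drying stand fixed to the bench: grey base plate 150 x 360 x 20 mm (its long side along its own y, centred 10 mm towards -y); white porcelain dish on its +y end, lever valve on a copper/steel air pipe on its -y end. Origin on the bench under the middle; turned by up to 0.3 rad about the vertical. The dish's spout faces the stand's -x, roughly the robot.
- dish_floor (a point): centre of the dish's flat inner floor, 26 mm above the bench, at (0, 85, 26) mm in the stand; x, y axes as the stand's (spout towards -x). Inside the dish: floor radius 60 mm, widening to 67 mm at the rim, which is 40 mm above this floor; outer rim radius 72 mm
- dish_spout (a point): the spout on the dish's rim, at (-77, 0, 40) mm from dish_floor in the stand's axes. No bead lies on the floor just inside the spout at the start
- valve_axis (a point): point on the valve's upright turning axis at the lever's mid-height, 84 mm above the bench. A black dial disc (radius 60 mm, top 70 mm above the bench) lies under the lever with white marks at closed and fully open and a wide yellow mark at half open
- valve (a joint): angle of the red valve lever: 0 = closed (lever across the pipe, pointing to the stand's -x), pi/2 = fully open (lever along the pipe, pointing to the stand's -y, away from the dish); grows counterclockwise seen from above; half open = pi/4, lever over the yellow mark. Stiff: stays where left, about 2 N at the knob
- valve_knob (a point): on the axis of the upright red knob (a pin of 14 mm diameter, standing 28 mm above the lever bar, 70 mm from the valve axis) at the lever's end, 2 mm below its top; the top is 116 mm above the bench. The lever bar is 9 mm wide, 8 mm thick, centred 84 mm above the bench
- rod: stirring rod 200 mm long, 50 g, standing upright with its foot down in the stand's tube (it leans if knocked; its top is 218 mm above the bench); origin at the centre of the foot's underside, z along the rod to the grip end. Steel foot disc of 22 mm diameter and 10 mm height, clear glass shaft of 10 mm diameter, green round grip of 14 mm diameter from 113 to 200 mm above the foot's underside
- rod_foot (a point): centre of the underside of the rod's foot (same as the rod's origin)
- stand: blue rod stand fixed to the bench: plate 90 x 90 x 12 mm with an upright open tube, inner diameter 31 mm, outer 39 mm, flaring over its top 18 mm to a mouth of 50 mm inner, 58 mm outer diameter 110 mm above the bench; origin on the bench under the tube's axis
- stand_floor (a point): centre of the tube's inner floor, 18 mm above the bench, 92 mm below the mouth
- bead1: blue chunky bead in the dish, a short cylinder of 20 mm diameter and 14 mm height, 11 g; origin at the centre of one flat end (the underside at the start)
- bead2: blue chunky bead in the dish, a short cylinder of 20 mm diameter and 14 mm height, 11 g; origin at the centre of one flat end (the underside at the start)
- bead3: blue chunky bead in the dish, a short cylinder of 20 mm diameter and 14 mm height, 11 g; origin at the centre of one flat end (the underside at the start)
- bead4: orange chunky bead in the dish, a short cylinder of 20 mm diameter and 14 mm height, 11 g; origin at the centre of one flat end (the underside at the start)
- bead5: orange chunky bead in the dish, a short cylinder of 20 mm diameter and 14 mm height, 11 g; origin at the centre of one flat end (the underside at the start)
- bead6: orange chunky bead in the dish, a short cylinder of 20 mm diameter and 14 mm height, 11 g; origin at the centre of one flat end (the underside at the start)
- bead7: green chunky bead in the dish, a short cylinder of 20 mm diameter and 14 mm height, 11 g; origin at the centre of one flat end (the underside at the start)
- amber_bottle: bystander: amber reagent bottle, 64 mm diameter, 150 mm tall; origin at the centre of its underside
- white_jar: bystander: white jar with red cap, 66 mm diameter, 90 mm tall; origin at the centre of its underside
- green_bowl: bystander: small green bowl, 70 mm across, 28 mm tall; origin at the centre of its underside
Mind the look-alikes: they are no part of the job. Of the things that look like the rod, the smaller one is meant. There is more than one size of the stand; the job needs the larger.

How it is judged:
On the way, in this order (a step that is already met when the one before it is completed fails the run):
1. the air valve stands half open (45 degrees +-7.5) with the gripper off it (value of joint valve between 0.655 and 0.915 rad and contact force between the fingers and dryer below 0.1 N), for 0.2 s.
2. the rod's foot is down among the beads (within 14 mm of the dish floor) on the spout side of the dish (x of rod_foot in the frame of dish_floor between -0.062 and -0.016 m and y of rod_foot in the frame of dish_floor between -0.016 and 0.016 m and z of rod_foot in the frame of dish_floor below 0.014 m), for 0.05 s.
3. turn 1: foot, still down, a quarter of the way round from the spout, clockwise seen from above (y of rod_foot in the frame of dish_floor between 0.016 and 0.062 m and x of rod_foot in the frame of dish_floor between -0.016 and 0.016 m and z of rod_foot in the frame of dish_floor below 0.014 m).
4. turn 1: foot, still down, half of the way round from the spout, clockwise seen from above (x of rod_foot in the frame of dish_floor between 0.016 and 0.062 m and y of rod_foot in the frame of dish_floor between -0.016 and 0.016 m and z of rod_foot in the frame of dish_floor below 0.014 m).
5. turn 1: foot, still down, three quarters of the way round from the spout, clockwise seen from above (y of rod_foot in the frame of dish_floor between -0.062 and -0.016 m and x of rod_foot in the frame of dish_floor between -0.016 and 0.016 m and z of rod_foot in the frame of dish_floor below 0.014 m).
6. turn 1: foot, still down, all of the way round from the spout, clockwise seen from above (all of step 2).
7. turn 2: foot, still down, a quarter of the way round from the spout, clockwise seen from above (all of step 3).
8. turn 2: foot, still down, half of the way round from the spout, clockwise seen from above (all of step 4).
9. turn 2: foot, still down, three quarters of the way round from the spout, clockwise seen from above (all of step 5).
10. turn 2: foot, still down, all of the way round from the spout, clockwise seen from above (all of step 6).
At the end, for the whole second after the job is handed in: Valve lever at 45 degrees +-7.5; all seven beads at rest inside the dish and at least five of them over 10 mm from where they lay at the start; rod standing in the stand's tube, foot on the tube floor (within 8 mm), tilted less than 20 degrees, at rest and released (value of joint valve between 0.655 and 0.915 rad and horizontal distance between each of bead1, bead2, bead3, bead4, bead5, bead6, bead7 and dish_floor below 0.064 m and height (world z) of each of bead1, bead2, bead3, bead4, bead5, bead6, bead7 below 0.065 m and linear speed of each of bead1, bead2, bead3, bead4, bead5, bead6, bead7, rod below 0.03 m/s and (distance of each of bead1, bead2, bead3, bead4, bead5 from where it was at the start of the episode above 0.01 m or distance of each of bead1, bead2, bead3, bead4, bead6 from where it was at the start of the episode above 0.01 m or distance of each of bead1, bead2, bead3, bead4, bead7 from where it was at the start of the episode above 0.01 m or distance of each of bead1, bead2, bead3, bead5, bead6 from where it was at the start of the episode above 0.01 m or distance of each of bead1, bead2, bead3, bead5, bead7 from where it was at the start of the episode above 0.01 m or distance of each of bead1, bead2, bead3, bead6, bead7 from where it was at the start of the episode above 0.01 m or distance of each of bead1, bead2, bead4, bead5, bead6 from where it was at the start of the episode above 0.01 m or distance of each of bead1, bead2, bead4, bead5, bead7 from where it was at the start of the episode above 0.01 m or distance of each of bead1, bead2, bead4, bead6, bead7 from where it was at the start of the episode above 0.01 m or distance of each of bead1, bead2, bead5, bead6, bead7 from where it was at the start of the episode above 0.01 m or distance of each of bead1, bead3, bead4, bead5, bead6 from where it was at the start of the episode above 0.01 m or distance of each of bead1, bead3, bead4, bead5, bead7 from where it was at the start of the episode above 0.01 m or distance of each of bead1, bead3, bead4, bead6, bead7 from where it was at the start of the episode above 0.01 m or distance of each of bead1, bead3, bead5, bead6, bead7 from where it was at the start of the episode above 0.01 m or distance of each of bead1, bead4, bead5, bead6, bead7 from where it was at the start of the episode above 0.01 m or distance of each of bead2, bead3, bead4, bead5, bead6 from where it was at the start of the episode above 0.01 m or distance of each of bead2, bead3, bead4, bead5, bead7 from where it was at the start of the episode above 0.01 m or distance of each of bead2, bead3, bead4, bead6, bead7 from where it was at the start of the episode above 0.01 m or distance of each of bead2, bead3, bead5, bead6, bead7 from where it was at the start of the episode above 0.01 m or distance of each of bead2, bead4, bead5, bead6, bead7 from where it was at the start of the episode above 0.01 m or distance of each of bead3, bead4, bead5, bead6, bead7 from where it was at the start of the episode above 0.01 m) and horizontal distance between rod_foot and stand_floor below 0.014 m and z of rod_foot in the frame of stand_floor below 0.008 m and angle between rod's own z axis and vertical below 0.35 rad); the robot touches nothing.
It fails at once if the amber bottle is shifted more than 30 mm or tipped (distance of amber_bottle from where it was at the start of the episode above 0.03 m or angle between amber_bottle's own z axis and vertical above 0.4 rad).
It fails at once if the white jar is shifted more than 30 mm or tipped (distance of white_jar from where it was at the start of the episode above 0.03 m or angle between white_jar's own z axis and vertical above 0.4 rad).
It fails at once if the green bowl is shifted more than 30 mm or tipped (distance of green_bowl from where it was at the start of the episode above 0.03 m or angle between green_bowl's own z axis and vertical above 0.4 rad).
It fails at once if the fingers stir the beads instead of the rod (contact force between the fingers and bead1 above 1 N or contact force between the fingers and bead2 above 1 N or contact force between the fingers and bead3 above 1 N or contact force between the fingers and bead4 above 1 N or contact force between the fingers and bead5 above 1 N or contact force between the fingers and bead6 above 1 N or contact force between the fingers and bead7 above 1 N).
It fails at once if the rod is forced against the drying stand (over 40 N) (contact force between rod and dryer above 40 N).
It also fails if it takes over 72 s, if anything falls off the work surface, if the arm or the gripper's body presses on something with over 40 N, if the wrist force passes 120 N, or if a joint passes its speed limit or range.

## Working session

There is one attempt and no reset: what is moved stays moved. The work goes in short steps, Python scripts to look and compute and a tool call to move; the robot and the scene stay as the last step left them, time stands still between calls to the robot, and variables do not carry over. Pictures are saved under pics/ and viewed, at most 11 in all, crops included, and the job is handed in when it is done.

Besides the shell and the picture viewer there is one more tool, called after ">>>" in YAML: its name, and indented under it one key for each argument. apply_moves: Moves the arm, as the interface text tells. Its arguments: {"type":"object","properties":{"motion":{"type":"array"},"grip_force":{"type":"number"}},"required":["motion"]}

```bash
mkdir -p pics; python3 - <<'E'
from cell import monitor,cams
import cv2,json
print(monitor.read_state())
for n in("scene","top"):
    im=cams.capture(n);cv2.imwrite(f"pics/{n}0.png",im[:,:,::-1]);print(n,cams.get_calibration(n))
print(cams.get_calibration("wrist"))
E
```

```text
{'t': 0.0, 'joint_pos': array([-0.88279082,  0.50186725, -0.42681155,  1.55147825,  0.22077985,
        1.1382969 , -0.21033392]), 'qd': array([ 1.30334837e-03, -4.58795694e-04, -7.96923047e-04, -7.80317633e-04,
       -1.66927767e-05, -7.11946795e-04,  1.32067606e-03]), 'tau': array([ 1.29217526e-03, -5.69518232e+01, -5.81551105e+00, -2.80941886e+01,
        1.05315374e-02,  1.22411741e-02,  1.76197766e-06]), 'tcp_pos': array([0.26762141, 0.59156851, 0.23023723]), 'orientation': array([-3.13960103e+00, -9.58695568e-05,  2.71682299e+00]), 'contact_force': array([-0.07058063,  0.72403716, -0.520344  ]), 'ft_torque': array([-0.04065452, -0.03965469, -0.06159974]), 'grasp_force': 0.0, 'width': 0.0854297464364068}
scene {'fx': 509.06902395636723, 'fy': 509.06902395636723, 'cx': 324.98322226003864, 'cy': 203.3417711271358, 'R': array([[-0.89326002,  0.44928184, -0.01524335],
       [ 0.35357153,  0.68122003, -0.64103545],
       [-0.27762151, -0.57800095, -0.76735989]]), 't': array([ 0.54869002, -0.17453372,  1.53516265])}
top {'fx': 472.248267750353, 'fy': 472.248267750353, 'cx': 324.9975251776065, 'cy': 190.41871136833836, 'R': array([[ 0.00528731, -0.9999603 ,  0.00717232],
       [-0.98518706, -0.00643831, -0.17136222],
       [ 0.1714016 , -0.00616004, -0.98518199]]), 't': array([0.011712  , 0.61052236, 1.28351107])}
{'fx': 316.009701512234, 'fy': 316.009701512234, 'cx': 318.94530865834736, 'cy': 196.84526332492217, 'T_tool_cam': array([[-1.99551609e-05, -9.51564171e-01, -3.07450204e-01,
         7.92867724e-02],
       [ 9.99999962e-01, -1.03227984e-04,  2.54587215e-04,
        -6.55161201e-04],
       [-2.73993538e-04, -3.07450187e-01,  9.51564137e-01,
        -1.41751750e-01],
       [ 0.00000000e+00,  0.00000000e+00,  0.00000000e+00,
         1.00000000e+00]])}
```

View pics/top0.png

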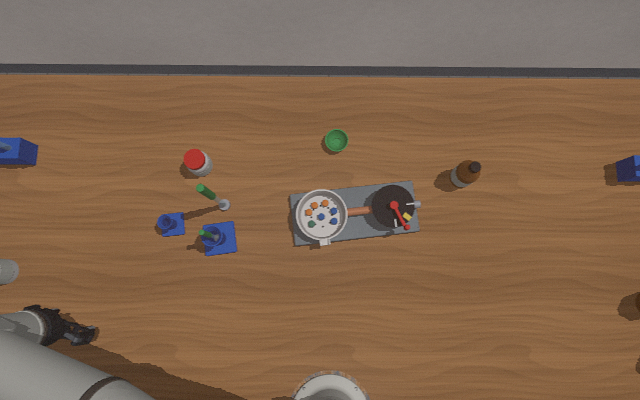

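View pics/scene0.png

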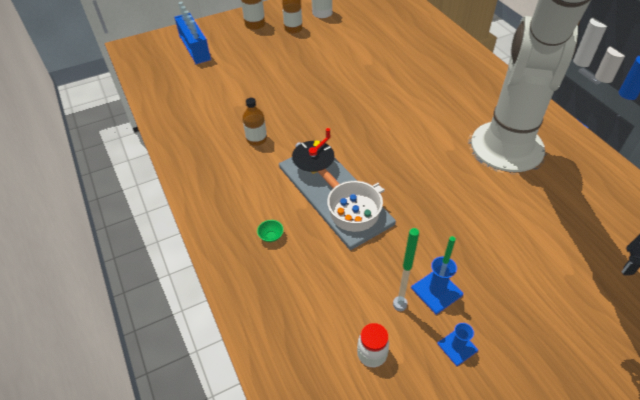

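```bash
cat > h.py <<'E'
import numpy as np,cv2
from cell import monitor,cams
def cam(n):
    c=cams.get_calibration(n)
    if n=="wrist":
        from scipy.spatial.transform import Rotation as Ro
        s=monitor.read_state();T=np.eye(4);T[:3,:3]=Ro.from_euler('xyz',s['orientation']).as_matrix();T[:3,3]=s['tcp_pos']
        M=np.linalg.inv(T@c["T_tool_cam"]);R,t=M[:3,:3],M[:3,3]
    else:R,t=np.array(c["R"]),np.array(c["t"])
    K=np.array([[c["fx"],0,c["cx"]],[0,c["fy"],c["cy"]],[0,0,1]])
    return K,R,t
def ray(cm,uv):
    K,R,t=cm;uv=np.atleast_2d(uv).astype(float)
    d=np.c_[uv,np.ones(len(uv))]@np.linalg.inv(K).T@R
    return -R.T@t,d
def onz(cm,uv,z):
    o,d=ray(cm,uv);return (o+d*((z-o[2])/d[:,2])[:,None])
def tri(c1,u1,c2,u2):
    o1,d1=ray(c1,u1);o2,d2=ray(c2,u2);d1=d1[0];d2=d2[0]
    s,_,_,_=np.linalg.lstsq(np.c_[d1,-d2],o2-o1,rcond=None)
    p,q=o1+s[0]*d1,o2+s[1]*d2;return (p+q)/2,np.linalg.norm(p-q)
def comps(im,lo,hi,amin=8,roi=None):
    hsv=cv2.cvtColor(im,cv2.COLOR_RGB2HSV);m=cv2.inRange(hsv,np.array(lo),np.array(hi))
    if roi:
        k=np.zeros_like(m);a,b,c,d=roi;k[b:d,a:c]=1;m=m*k
    n,l,s,c=cv2.connectedComponentsWithStats(m)
    return m,l,[(i,s[i].tolist(),c[i].round(1).tolist()) for i in range(1,n) if s[i][4]>=amin]
E
python3 - <<'E'
from h import *
T=cv2.imread("pics/top0.png")[:,:,::-1].copy();S=cv2.imread("pics/scene0.png")[:,:,::-1].copy()
def p(n,r):
    print(n)
    for x in r[2]:print(x)
for nm,I,r1,r2 in(("T",T,(280,160,480,260),(140,120,260,270)),("S",S,(240,100,420,250),(340,210,500,380))):
    p(nm+"red",comps(I,(0,170,120),(5,255,255),4,r1))
    p(nm+"yel",comps(I,(22,170,140),(33,255,255),4,r1))
    p(nm+"blk",comps(I,(0,0,0),(180,255,45),60,r1))
    p(nm+"white",comps(I,(0,0,170),(180,40,255),40,r1))
    p(nm+"grn",comps(I,(50,120,30),(85,255,255),6,r2))
    p(nm+"blu",comps(I,(105,120,30),(130,255,255),30,r2))
a=cv2.resize(T[180:260,150:240],None,fx=6,fy=6,interpolation=2)
b=cv2.resize(T[175:250,285:425],None,fx=5,fy=5,interpolation=2)
c=cv2.resize(S[220:320,380:480],None,fx=2,fy=2)
cv2.imwrite("pics/a.png",a[:,:,::-1]);cv2.imwrite("pics/b.png",b[:,:,::-1])
E
```

```text
Tred
(1, [390, 201, 19, 28, 102], [398.3, 213.7])
Tyel
Tblk
Twhite
(1, [296, 189, 50, 57, 215], [316.9, 218.4])
(2, [301, 196, 38, 41, 773], [319.2, 217.8])
Tgrn
(7, [200, 230, 3, 5, 8], [200.9, 231.5])
Tblu
(1, [157, 212, 27, 24, 420], [171.9, 223.9])
(2, [202, 221, 35, 35, 763], [220.9, 238.3])
Sred
(1, [309, 128, 21, 27, 133], [319.5, 143.2])
Syel
(1, [313, 140, 7, 6, 25], [315.8, 142.4])
Sblk
(4, [311, 144, 16, 20, 70], [318.2, 154.1])
Swhite
(4, [327, 180, 57, 43, 905], [358.8, 203.2])
Sgrn
(1, [366, 211, 4, 4, 14], [367.3, 212.5])
(2, [403, 228, 16, 42, 365], [410.6, 248.0])
(3, [443, 236, 13, 28, 150], [448.8, 249.1])
Sblu
(2, [412, 257, 51, 57, 1513], [438.1, 286.3])
(3, [438, 323, 40, 43, 958], [458.6, 343.6])
```

View pics/a.png

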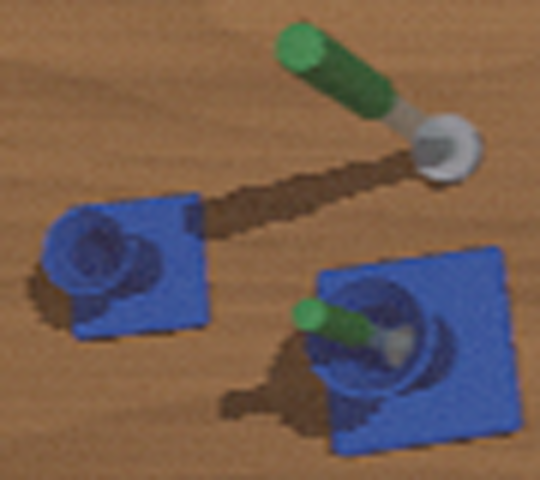

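View pics/b.png

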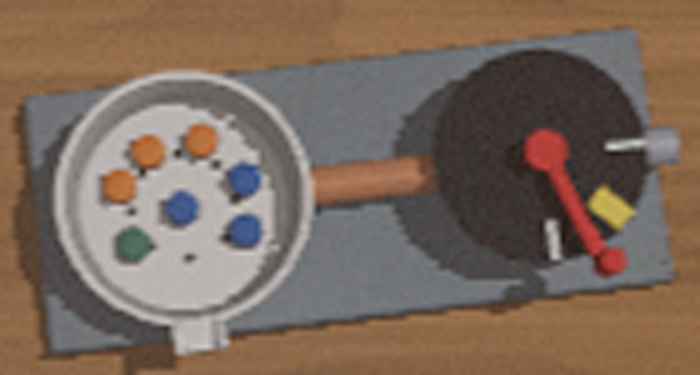

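```bash
python3 - <<'E'
from h import *
T=cam("top");S=cam("scene");np.set_printoptions(precision=4,suppress=True)
b=lambda x,y:((x+.5)/5+284.5,(y+.5)/5+174.5); a=lambda x,y:((x+.5)/6+149.5,(y+.5)/6+179.5)
pc=onz(T,[b(25,98),b(632,30),b(675,282),b(47,355)],.02);print("plate",pc,[np.linalg.norm(pc[i]-pc[i-1]) for i in range(4)],pc.mean(0))
print("yaws",[np.arctan2(*(q[:2][::-1])) for q in (pc[0]-pc[1],pc[3]-pc[2])],[np.arctan2(*(q[:2][::-1])) for q in (pc[0]-pc[3],pc[1]-pc[2])])
d=onz(T,b(184,198.5),.066)[0];dr=onz(T,[b(55,198),b(313,198),b(184,70),b(184,327)],.066);print("dish",d,dr)
v=onz(T,b(541,157),.07)[0];dv=onz(T,[b(435,157),b(646,157),b(541,49),b(541,265)],.07);print("dial",v,dv)
h=onz(T,b(545,150),.09)[0];k=onz(T,b(612,260),.116)[0];print("hub",h,"knob",k,np.linalg.norm((k-h)[:2]),np.linalg.norm((k-v)[:2]))
q=(d-v)[:2];print("yaw dish-dial",np.arctan2(-q[0],q[1]),np.linalg.norm(q))
print("knob az",np.arctan2(k[1]-v[1],k[0]-v[0]),"spout",onz(T,b(200,335),.066))
m=onz(T,a(371,337),.11)[0];print("mouth",m,onz(T,[a(307,337),a(437,337)],.11))
sp=onz(T,[a(318,272),a(500,248),a(522,428),a(338,455)],.012);print("splate",sp.mean(0),[np.linalg.norm(sp[i]-sp[i-1]) for i in range(4)])
print("rodtop",onz(T,a(310,314),.218),"scene",onz(S,(451,239),.218), tri(T,a(310,314),S,(451,239)))
print("decoy",onz(T,a(447,148),.01), "top",tri(T,a(300,46),S,(414,231)))
print("jar",onz(T,(194,159),.09),"bowl",onz(T,(336,140),.028),"bottle",onz(T,(475,167),.15))
E
```

```text
plate [[ 0.6043  0.1175  0.02  ]
 [ 0.6468 -0.2353  0.02  ]
 [ 0.5    -0.2562  0.02  ]
 [ 0.4565  0.1023  0.02  ]] [np.float64(0.14866813807598606), np.float64(0.35538289193570816), np.float64(0.1482237252459277), np.float64(0.3611287051992594)] [ 0.5519 -0.0679  0.02  ]
yaws [np.float64(1.6905449280661087), np.float64(1.6918047558489657)] [np.float64(0.10224238550881733), np.float64(0.14095491417640224)]
dish [0.5408 0.025  0.066 ] [[ 0.5406  0.0966  0.066 ]
 [ 0.5415 -0.0466  0.066 ]
 [ 0.6132  0.0255  0.066 ]
 [ 0.4696  0.0246  0.066 ]]
dial [ 0.5647 -0.1732  0.07  ] [[ 0.5643 -0.1143  0.07  ]
 [ 0.5651 -0.2317  0.07  ]
 [ 0.6258 -0.1744  0.07  ]
 [ 0.5046 -0.1721  0.07  ]]
hub [ 0.5658 -0.1725  0.09  ] knob [ 0.5031 -0.203   0.116 ] 0.06969853013450758 0.06841140015139947
yaw dish-dial 0.12017402182351875 0.19970736828482105
knob az -2.691062217664378 spout [[0.4653 0.0157 0.066 ]]
mouth [0.4762 0.3168 0.11  ] [[0.4761 0.3451 0.11  ]
 [0.4764 0.2876 0.11  ]]
splate [0.4774 0.3163 0.012 ] [np.float64(0.08792819454612583), np.float64(0.08747145926278303), np.float64(0.08681542849721971), np.float64(0.08760916509243154)]
rodtop [[0.4773 0.3168 0.218 ]] scene [[0.4805 0.3199 0.218 ]] (array([0.4778, 0.3177, 0.2136]), np.float64(0.00047398260945318065))
decoy [[0.5752 0.3077 0.01  ]] top (array([0.5742, 0.3081, 0.2894]), np.float64(0.0015640407768036074))
jar [[0.6901 0.3796 0.09  ]] bowl [[ 0.7653 -0.0164  0.028 ]] bottle [[ 0.6591 -0.3811  0.15  ]]
```

>>> apply_moves:
  motion:
    - [[4,0,0,-3.5,0],[4,0,0,-3.5,0],[4,-2.6,-3,0,0],[4,-2.6,-3,0,0],[4,-2.6,-3,0,0],[4,-2.6,-3,0,0],[4,-2.6,-3,0,0],[4,-2.6,-3,0,0],[4,-2.6,-3,0,0],[4,-2.6,-3,0,0],[4,-2.6,-3,0,0],[4,-2.6,-3,0,0],[4,-2.6,-3,0,0],[4,-2.6,-3,0,0],[4,-2.6,-3,0,0],[4,-2.6,-3,0,0],[4,-2.6,-3,0,0],[4,-2.6,-3,0,0],[4,-2.6,-3,0,0],[4,-2.6,-3,0,0]]

```text
t: 1.77
tcp_pos: [0.4716, -0.0945, 0.3012]
orientation: [-3.142, -0.0, 2.717]
contact_force: [0.8, 0.7, 0.7]
width: 0.0399
grasp_force: 0.0
```

>>> apply_moves:
  motion:
    - [[4,-2.4,-2.9,0,0],[4,-2.4,-2.9,0,0],[4,-2.5,-2.85,0,0],[4,0,0,0,7],[4,0,0,0,7],[4,0,0,0,7],[4,0,0,0,7],[4,0,0,0,7],[4,0,0,0,7],[4,0,0,0,7],[4,0,0,0,7],[4,0,0,0,7],[4,0,0,0,7],[4,0,0,0,7],[4,0,0,0,7],[4,0,0,0,7],[4,0,0,0,7],[4,0,0,0,7],[4,0,0,0,7]]

```text
t: 3.35
tcp_pos: [0.5023, -0.2013, 0.3008]
orientation: [-3.141, 0.0, 0.756]
contact_force: [-0.9, 0.1, 0.7]
width: 0.0398
grasp_force: 0.0
```

>>> apply_moves:
  motion:
    - [[4,-0.15,0.15,3.5,0],[4,0,0,3.5,0],[4,0,0,3.5,0],[4,0,0,3.5,0],[4,0,0,2.5,0],[4,0,0,1.5,0],[4,0,0,1.3,0],[4,0,0,1.2,0],[4,0,0,0,0],[1.2,0,0,0,0],[1.2,0,0,0,0],[1.2,0,0,0,0],[1.2,0,0,0,0],[1.2,0,0,0,0]]
  grip_force: 20

```text
t: 4.52
tcp_pos: [0.5029, -0.2039, 0.0971]
orientation: [3.141, -0.001, 0.762]
contact_force: [-1.2, -0.1, 1.9]
width: 0.0129
grasp_force: 19.7
```

>>> apply_moves:
  motion:
    - [[1.2,-0.06,0.3,0,0],[1.2,-0.06,0.3,0,0],[1.2,-0.06,0.3,0,0],[1.2,-0.06,0.3,0,0],[1.2,-0.05,0.3,0,0],[1.2,0.01,0.31,0,0],[1.2,0.01,0.31,0,0],[1.2,0.01,0.31,0,0],[1.2,0.01,0.31,0,0],[1.2,0.01,0.31,0,0],[1.2,0,0,0,0],[1.2,0,0,0,0]]

```text
t: 5.52
tcp_pos: [0.5203, -0.2293, 0.0969]
orientation: [-3.141, 0.002, 0.761]
contact_force: [-5.5, -1.7, 5.0]
width: 0.013
grasp_force: 20.2
```

>>> apply_moves:
  motion:
    - [[3,0,0,0,0],[3,0,0,0,0],[3,0,0,0,0],[4,0,0,-1,0],[4,0,0,-2,0],[4,0,0,-3.5,0],[4,0,0,-3.5,0],[4,0,0,-3.5,0],[4,0,0,-3.5,0],[4,0,0,-3.5,0],[4,0,0,0,-7],[4,0,0,0,-7],[4,0,0,0,-7],[4,0,0,0,-7],[4,0,0,0,-7],[4,0,0,0,-7],[4,0,0,0,-7],[4,0,0,0,-7]]

```text
t: 7.02
tcp_pos: [0.522, -0.2273, 0.3022]
orientation: [3.141, 0.0, 1.746]
contact_force: [0.1, 0.2, -0.2]
width: 0.0401
grasp_force: 0.0
```

```bash
python3 - <<'E'
from h import *
W=cam("wrist");w=cams.capture("wrist");im=cams.capture("scene");im2=cams.capture("top")
o=np.hstack([cv2.resize(im[100:250,240:420],None,fx=2,fy=2)[:300],cv2.resize(im2[160:260,330:450],None,fx=3,fy=3)])
o=np.vstack([o,np.zeros((0,o.shape[1],3),np.uint8)]);cv2.imwrite("pics/v.png",o[:,:,::-1]);cv2.imwrite("pics/w.png",w[:,:,::-1])
s=monitor.read_state();print(s['tcp_pos'],s['orientation'],s['joint_pos'])
K,R,t=W
for z,q in((.09,(.5655,-.1727)),(.116,(.5215,-.2278)),(.07,(.5647,-.1732))):
    p=K@(R@np.array([*q,z])+t);print(p[:2]/p[2])
E
```

```text
[ 0.52196693 -0.22736219  0.30197573] [3.14080246e+00 2.09069875e-04 1.73633362e+00] [ 0.12398098  0.26635445  0.2926558   1.69535007 -0.08212309  1.19110042
  0.60284286]
[367.20995993 125.72354528]
[318.99477719 172.71715552]
[363.92299435 124.41598608]
```

View pics/v.png

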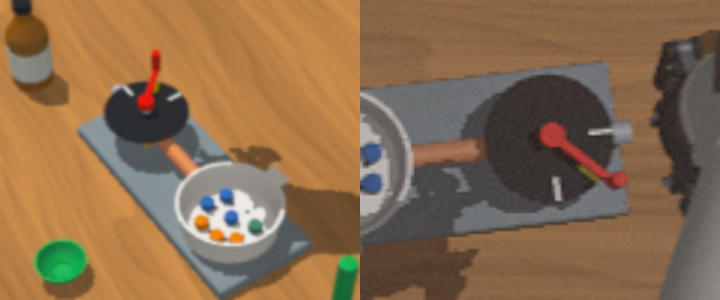

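```bash
python3 - <<'E'
from h import *
T=cam("top");f=lambda x,y:((x-360+.5)/3+329.5,(y+.5)/3+159.5)
h=onz(T,f(552,133),.09)[0];k=onz(T,f(619,180),.116)[0]
for c in(h,np.array([.5652,-.1729])):
    e=k[:2]-c[:2];print(k,np.linalg.norm(e),np.arctan2(e[1],e[0])+np.pi-.12)
E
```

```text
[ 0.5217982  -0.22752197  0.116     ] 0.07133606885437771 0.7567785875216223
[ 0.5217982  -0.22752197  0.116     ] 0.06976586247828502 0.7793659500638032
```

>>> apply_moves:
  motion:
    - [[5,0,0,0,-7.1],[5,0,0,0,-7.1],[5,0,0,0,-7.1],[5,0,0,0,-7.1],[5,0,0,0,-7.1],[5,0,0,0,-7.1],[5,0,0,0,-7.1],[5,0,0,0,-7.1],[5,0,0,0,-7.1],[5,1.4,3.63,0,0],[5,1.4,3.63,0,0],[5,1.4,3.63,0,0],[5,1.4,3.63,0,0],[5,1.4,3.63,0,0],[5,1.4,3.63,0,0],[5,1.4,3.63,0,0],[5,1.4,3.63,0,0],[5,1.4,3.63,0,0],[5,1.4,3.63,0,0]]

```text
t: 8.75
tcp_pos: [0.4899, 0.1622, 0.3019]
orientation: [3.141, 0.001, 2.85]
contact_force: [0.8, -0.1, 0.5]
width: 0.0499
grasp_force: 0.0
```

>>> apply_moves:
  motion:
    - [[5,1.4,3.6,0,0],[5,1.4,3.6,0,0],[5,1.4,3.6,0,0],[5,1.4,3.6,0,0],[5,0,0,0,0],[5,0,0,0,0]]

```text
t: 9.25
tcp_pos: [0.4759, 0.3175, 0.3012]
orientation: [3.141, -0.001, 2.857]
contact_force: [0.2, -0.3, -0.6]
width: 0.0501
grasp_force: 0.0
```

```bash
python3 - <<'E'
from h import *
W=cam("wrist");w=cams.capture("wrist");cv2.imwrite("pics/w2.png",w[:,:,::-1])
s=monitor.read_state();print(s['tcp_pos'],s['orientation'])
K,R,t=W
for q in((.4775,.317,.218),(.4768,.3165,.11)):
    p=K@(R@np.array(q)+t);print(p[:2]/p[2])
for x in comps(w,(45,90,20),(90,255,255),60)[2]:print(x)
E
```

```text
[0.47692393 0.3149476  0.30114692] [-3.14089583e+00 -1.02642253e-04  2.85401431e+00]
[319.55653809 207.41081024]
[318.65364434 173.13603235]
(1, [311, 171, 17, 42, 594], [319.0, 192.4])
(2, [142, 232, 14, 12, 115], [148.0, 238.1])
(3, [328, 270, 31, 90, 1962], [340.4, 317.1])
(4, [174, 363, 24, 27, 324], [187.9, 378.7])
```

View pics/w2.png

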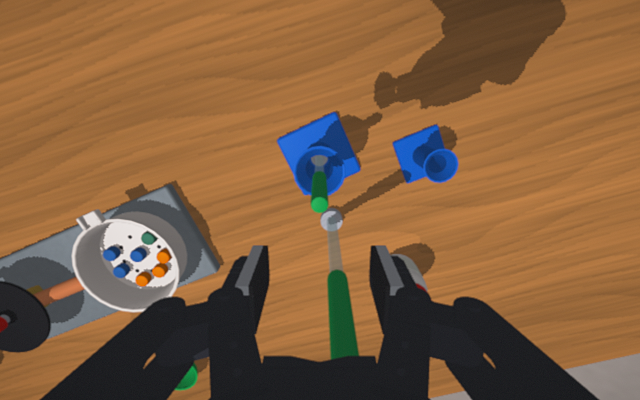

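>>> apply_moves:
  motion:
    - [[5,0,0.1,3.0,0],[5,0,0,3.0,0],[5,0,0,3.0,0],[5,0,0,2.0,0],[5,0,0,1.3,0],[5,0,0,0.8,0],[5,0,0,0,0],[1,0,0,0,0],[1,0,0,0,0],[1,0,0,0,0],[1,0,0,0,0],[1,0,0,0,0],[1,0,0,0,0]]
  grip_force: 60

```text
t: 10.38
tcp_pos: [0.4786, 0.3161, 0.1718]
orientation: [3.139, 0.002, 2.855]
contact_force: [0.2, -0.6, 5.4]
width: 0.0128
grasp_force: 58.9
```

>>> apply_moves:
  motion:
    - [[1,0,0,-0.5,0],[1,0,0,-1.5,0],[1,0,0,-2,0],[1,0,0,-2,0],[1,0,0,-2,0],[1,0,0,-2,0],[1,0,0,-2,0],[1,0,0,-1,0],[1,0,0,0,0],[1,0,0,0,0]]

```text
t: 11.22
tcp_pos: [0.4775, 0.3152, 0.3001]
orientation: [3.142, 0.0, 2.855]
contact_force: [-1.0, -0.2, -1.6]
width: 0.0129
grasp_force: 58.5
```

```bash
python3 - <<'E'
from h import *
S=cam("scene");T=cam("top");s=monitor.read_state();print(s['tcp_pos'],s['orientation'],s['joint_pos'])
im=cams.capture("scene");t=cams.capture("top");w=cams.capture("wrist")
K,R,tt=S
p=s['tcp_pos']+[0,0,-.1538];q=K@(R@p+tt);u=(q[:2]/q[2]).astype(int);print("foot pred px",q[:2]/q[2])
a=cv2.resize(im[max(0,u[1]-75):u[1]+75,u[0]-75:u[0]+75],(400,400),interpolation=2)
cv2.imwrite("pics/g.png",np.hstack([a,cv2.resize(w[0:400,120:520],(400,400))])[:,:,::-1]);print(u)
E
```

```text
[0.47748299 0.31520753 0.3000727 ] [3.14158656e+00 7.42934969e-05 2.85469447e+00] [-0.43693081  0.27927907 -0.2373497   1.67527998  0.0697889   1.19526243
  0.59286183]
foot pred px [445.13866732 256.28530773]
[445 256]
```

View pics/g.png

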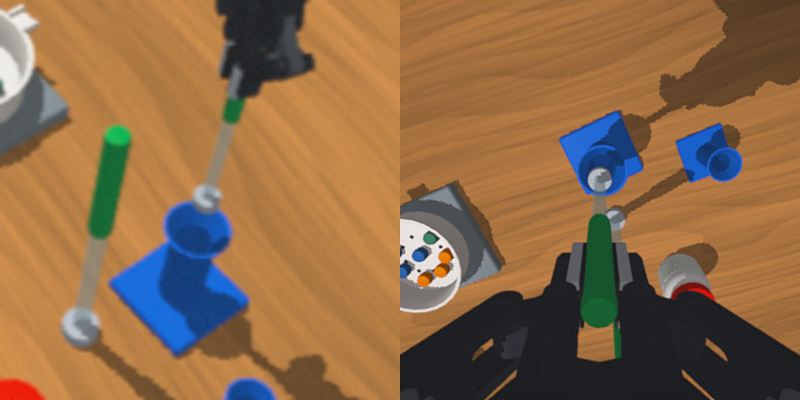

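```bash
python3 - <<'E'
from h import *
S=cam("scene");W=cam("wrist")
s=((207+.5)/2.667-.5+370,(199+.5)/2.667-.5+181)
for v in(178,181):print(s,tri(W,(319,v),S,s),onz(W,(319,v),.151))
K,R,t=W
for dz in(.149,.05):
    q=K@(R@(monitor.read_state()['tcp_pos']-[0,0,dz])+t);print(q[:2]/q[2])
E
```

```text
(447.30277465316834, 255.3031496062992) (array([0.47257976, 0.31540996, 0.14742261]), np.float64(0.0008046769785640295)) [[0.47189947 0.31531777 0.151     ]]
(447.30277465316834, 255.3031496062992) (array([0.47429416, 0.31565661, 0.14994827]), np.float64(0.002794650974969072)) [[0.47470657 0.31448987 0.151     ]]
[319.83729765 182.57986422]
[319.94504857 222.29042104]
```

>>> apply_moves:
  motion:
    - [[1,-0.5,-1.3,0,0],[1,-1.1,-2.75,0,0],[1,-1.1,-2.75,0,0],[1,-1.1,-2.75,0,0],[1,-1.1,-2.75,0,0],[1,-1.1,-2.75,0,0],[1,-1.1,-2.75,0,0],[1,-1.1,-2.75,0,0],[1,-1.1,-2.75,0,0],[1,-1.1,-2.75,0,0],[1,-0.5,-1.5,0,0],[1,0,0,0,0],[1,0,0,2,0],[1,0,0,2.5,0],[1,0,0,2,0],[1,0,0,1.5,0],[1,0,0,1,0],[1,0,0,0.5,0],[1,0,0,0,0],[1,0,0,0,0]]

```text
t: 13.03
tcp_pos: [0.5045, 0.0203, 0.2056]
orientation: [3.141, 0.0, 2.855]
contact_force: [0.1, 0.4, -0.3]
width: 0.0124
grasp_force: 58.5
```

```bash
python3 - <<'E'
from h import *
s=monitor.read_state();print(s['tcp_pos'],s['orientation'],s['contact_force'])
im=cams.capture("scene");t=cams.capture("top");w=cams.capture("wrist")
a=cv2.resize(im[150:250,310:410],(400,400),interpolation=2);b=cv2.resize(t[175:275,270:370],(400,400),interpolation=2)
cv2.imwrite("pics/d.png",np.hstack([a,w[0:400,120:520]])[:,:,::-1])
for n,q in(("scene",-.149),("wrist",-.149)):
    K,R,tt=cam(n);p=K@(R@(s['tcp_pos']+[0,0,q])+tt);print(n,p[:2]/p[2])
E
```

```text
[0.50445398 0.0203403  0.20564508] [3.14138032e+00 2.75554642e-04 2.85484056e+00] [ 0.09408535  0.35083435 -0.33483868]
scene [365.39157531 196.26421238]
wrist [319.20279493 181.25314488]
```

View pics/d.png

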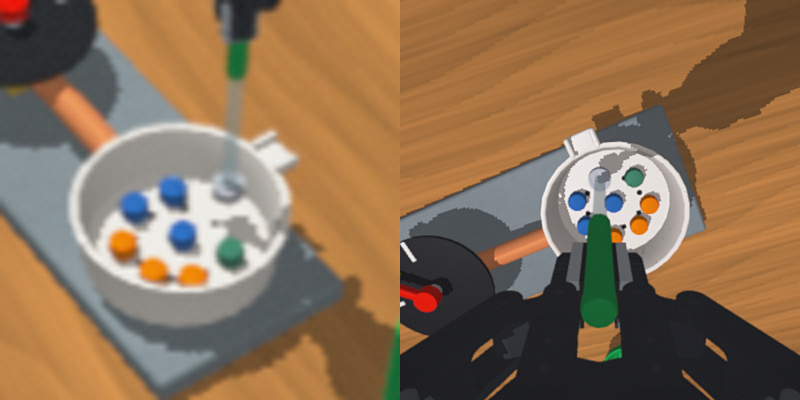

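```bash
cat > circ.py <<'E'
from h import *
import json,sys
r=float(sys.argv[1]);th=np.radians(np.arange(0,181,9.0));yaw=monitor.read_state()['orientation'][2]
ex=np.array([np.cos(.12),np.sin(.12)]);ey=np.array([-ex[1],ex[0]])
X=np.array([np.cos(yaw),np.sin(yaw)]);Y=np.array([np.sin(yaw),-np.cos(yaw)])
p=np.array([-r*np.cos(t)*ex+r*np.sin(t)*ey for t in th])*100
for half in(p,-p):
    c=np.c_[half@X,half@Y];d=np.diff(c.round(2),axis=0).round(2)
    print(json.dumps([[1,a,b,0,0] for a,b in d.tolist()]))
E
python3 circ.py .041
```

```text
[[1, 0.2, 0.61, 0, 0], [1, 0.11, 0.63, 0, 0], [1, 0.01, 0.64, 0, 0], [1, -0.09, 0.64, 0, 0], [1, -0.19, 0.62, 0, 0], [1, -0.28, 0.57, 0, 0], [1, -0.37, 0.53, 0, 0], [1, -0.45, 0.46, 0, 0], [1, -0.52, 0.39, 0, 0], [1, -0.57, 0.3, 0, 0], [1, -0.61, 0.2, 0, 0], [1, -0.63, 0.11, 0, 0], [1, -0.64, 0.01, 0, 0], [1, -0.64, -0.09, 0, 0], [1, -0.62, -0.19, 0, 0], [1, -0.57, -0.28, 0, 0], [1, -0.53, -0.37, 0, 0], [1, -0.46, -0.45, 0, 0], [1, -0.39, -0.52, 0, 0], [1, -0.3, -0.57, 0, 0]]
[[1, -0.2, -0.61, 0, 0], [1, -0.11, -0.63, 0, 0], [1, -0.01, -0.64, 0, 0], [1, 0.09, -0.64, 0, 0], [1, 0.19, -0.62, 0, 0], [1, 0.28, -0.57, 0, 0], [1, 0.37, -0.53, 0, 0], [1, 0.45, -0.46, 0, 0], [1, 0.52, -0.39, 0, 0], [1, 0.57, -0.3, 0, 0], [1, 0.61, -0.2, 0, 0], [1, 0.63, -0.11, 0, 0], [1, 0.64, -0.01, 0, 0], [1, 0.64, 0.09, 0, 0], [1, 0.62, 0.19, 0, 0], [1, 0.57, 0.28, 0, 0], [1, 0.53, 0.37, 0, 0], [1, 0.46, 0.45, 0, 0], [1, 0.39, 0.52, 0, 0], [1, 0.3, 0.57, 0, 0]]
```

>>> apply_moves:
  motion:
    - [[1,0,0,1,0],[1,0,0,0.6,0],[1,0,0,0.3,0],[1,0,0,0,0],[1,0,0,0,0]]

```text
t: 13.6
tcp_pos: [0.5039, 0.0202, 0.1858]
orientation: [-3.141, -0.001, 2.855]
contact_force: [0.7, -0.1, -0.6]
width: 0.0123
grasp_force: 58.5
```

>>> apply_moves:
  motion:
    - [[1,0.2,0.61,0,0],[1,0.11,0.63,0,0],[1,0.01,0.64,0,0],[1,-0.09,0.64,0,0],[1,-0.19,0.62,0,0],[1,-0.28,0.57,0,0],[1,-0.37,0.53,0,0],[1,-0.45,0.46,0,0],[1,-0.52,0.39,0,0],[1,-0.57,0.3,0,0],[1,-0.61,0.2,0,0],[1,-0.63,0.11,0,0],[1,-0.64,0.01,0,0],[1,-0.64,-0.09,0,0],[1,-0.62,-0.19,0,0],[1,-0.57,-0.28,0,0],[1,-0.53,-0.37,0,0],[1,-0.46,-0.45,0,0],[1,-0.39,-0.52,0,0],[1,-0.3,-0.57,0,0]]

```text
t: 15.27
tcp_pos: [0.5859, 0.0299, 0.1861]
orientation: [3.141, -0.001, 2.855]
contact_force: [-2.4, 1.2, 1.5]
width: 0.0126
grasp_force: 58.9
```

>>> apply_moves:
  motion:
    - [[1,-0.2,-0.61,0,0],[1,-0.11,-0.63,0,0],[1,-0.01,-0.64,0,0],[1,0.09,-0.64,0,0],[1,0.19,-0.62,0,0],[1,0.28,-0.57,0,0],[1,0.37,-0.53,0,0],[1,0.45,-0.46,0,0],[1,0.52,-0.39,0,0],[1,0.57,-0.3,0,0],[1,0.61,-0.2,0,0],[1,0.63,-0.11,0,0],[1,0.64,-0.01,0,0],[1,0.64,0.09,0,0],[1,0.62,0.19,0,0],[1,0.57,0.28,0,0],[1,0.53,0.37,0,0],[1,0.46,0.45,0,0],[1,0.39,0.52,0,0],[1,0.3,0.57,0,0]]

```text
t: 16.93
tcp_pos: [0.5037, 0.0201, 0.1864]
orientation: [-3.141, -0.0, 2.855]
contact_force: [1.3, -0.1, -1.1]
width: 0.0125
grasp_force: 58.6
```

```bash
python3 - <<'E'
from h import *
s=monitor.read_state();print(s['tcp_pos'],s['contact_force'],s['t'])
im=cams.capture("scene");w=cams.capture("wrist")
a=cv2.resize(im[150:250,310:410],(400,400),interpolation=2)
cv2.imwrite("pics/e.png",np.hstack([a,w[0:400,120:520]])[:,:,::-1])
E
```

```text
[0.50367535 0.02010773 0.18639129] [ 1.26570591 -0.10646544 -1.1446334 ] 16.9333
```

View pics/e.png

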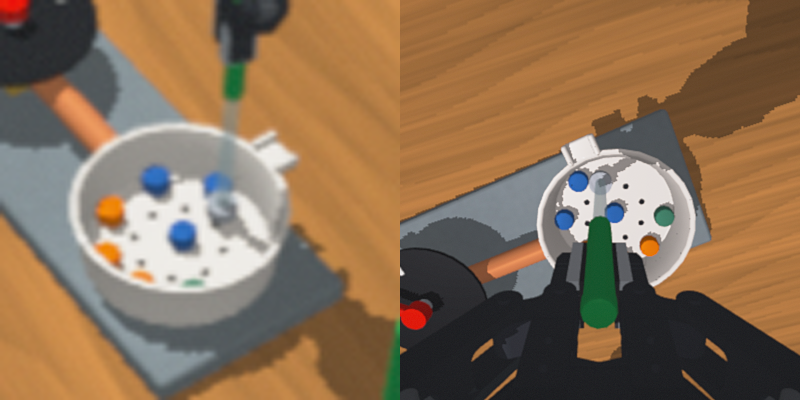

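>>> apply_moves:
  motion:
    - [[1,0.2,0.61,0,0],[1,0.11,0.63,0,0],[1,0.01,0.64,0,0],[1,-0.09,0.64,0,0],[1,-0.19,0.62,0,0],[1,-0.28,0.57,0,0],[1,-0.37,0.53,0,0],[1,-0.45,0.46,0,0],[1,-0.52,0.39,0,0],[1,-0.57,0.3,0,0],[1,-0.61,0.2,0,0],[1,-0.63,0.11,0,0],[1,-0.64,0.01,0,0],[1,-0.64,-0.09,0,0],[1,-0.62,-0.19,0,0],[1,-0.57,-0.28,0,0],[1,-0.53,-0.37,0,0],[1,-0.46,-0.45,0,0],[1,-0.39,-0.52,0,0],[1,-0.3,-0.57,0,0]]

```text
t: 18.7
tcp_pos: [0.5848, 0.0295, 0.1856]
orientation: [-3.141, -0.003, 2.855]
contact_force: [-4.1, -0.3, 0.5]
width: 0.0124
grasp_force: 59.4
```

>>> apply_moves:
  motion:
    - [[1,-0.2,-0.61,0,0],[1,-0.11,-0.63,0,0],[1,-0.01,-0.64,0,0],[1,0.09,-0.64,0,0],[1,0.19,-0.62,0,0],[1,0.28,-0.57,0,0],[1,0.37,-0.53,0,0],[1,0.45,-0.46,0,0],[1,0.52,-0.39,0,0],[1,0.57,-0.3,0,0],[1,0.61,-0.2,0,0],[1,0.63,-0.11,0,0],[1,0.64,-0.01,0,0],[1,0.64,0.09,0,0],[1,0.62,0.19,0,0],[1,0.57,0.28,0,0],[1,0.53,0.37,0,0],[1,0.46,0.45,0,0],[1,0.39,0.52,0,0],[1,0.3,0.57,0,0]]

```text
t: 20.37
tcp_pos: [0.5044, 0.0199, 0.1866]
orientation: [-3.141, 0.001, 2.854]
contact_force: [2.5, 0.5, 0.1]
width: 0.0127
grasp_force: 58.9
```

>>> apply_moves:
  motion:
    - [[1,0,0,-1,0],[1,0,0,-2,0],[1,0,0,-2.5,0],[1,0,0,-2.5,0],[1,0,0,-2.5,0],[1,0,0,-1,0],[1,0.5,1.3,0,0],[1,1.1,2.8,0,0],[1,1.1,2.8,0,0],[1,1.1,2.8,0,0],[1,1.1,2.8,0,0],[1,1.1,2.8,0,0],[1,1.1,2.8,0,0],[1,1.1,2.8,0,0],[1,1.1,2.8,0,0],[1,1.1,2.8,0,0],[1,0.4,1.2,0,0],[1,0,0,0,0],[1,0,0,0,0]]

```text
t: 21.95
tcp_pos: [0.4781, 0.3156, 0.3]
orientation: [-3.138, -0.002, 2.856]
contact_force: [-0.0, -0.3, -0.9]
width: 0.0121
grasp_force: 58.6
```

```bash
python3 - <<'E'
from h import *
np.set_printoptions(precision=1,suppress=True)
s=monitor.read_state();print(s['tcp_pos'],s['orientation'])
im=cams.capture("scene");t=cams.capture("top");w=cams.capture("wrist")
cv2.imwrite("pics/top1.png",t[:,:,::-1]);cv2.imwrite("pics/scene1.png",im[:,:,::-1])
T=cam("top");d=np.array([.5407,.0253])
for f in("top0","top1"):
    I=cv2.imread(f"pics/{f}.png")[:,:,::-1].copy()
    for n,lo,hi in(("blu",(100,120,40),(130,255,255)),("ora",(5,170,150),(20,255,255)),("grn",(50,60,30),(95,255,255))):
        for x in comps(I,lo,hi,6,(296,189,347,241))[2]:print(f,n,x[1][4],(onz(T,x[2],.038)[0][:2]-d)*1000)
a=cv2.resize(im[200:300,390:490],(400,400),interpolation=2)
cv2.imwrite("pics/f.png",np.hstack([a,w[60:460,120:520] if 0 else w[0:400,120:520]])[:,:,::-1])
E
```

```text
[0.5 0.3 0.3] [-3.1 -0.   2.9]
top0 blu 25 [ 14.8 -34.8]
top0 blu 23 [-1.9  0.9]
top0 blu 26 [-14.2 -35.4]
top0 ora 12 [37.9 -8.6]
top0 ora 11 [32.8 22.4]
top0 ora 9 [14.7 39. ]
top0 grn 26 [-22.6  28.4]
top1 blu 23 [-1.9  0.9]
top1 blu 25 [-22.7 -43.4]
top1 blu 16 [-48.3 -16.1]
top1 ora 10 [ 46.3 -14.2]
top1 ora 11 [45.  16.9]
top1 ora 7 [ 20.9 -42.8]
top1 grn 24 [32.4 40.4]
```

View pics/f.png

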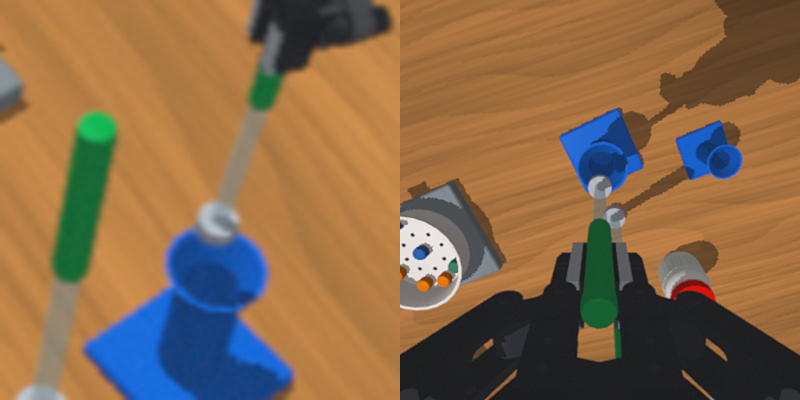

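```bash
python3 - <<'E'
from h import *
np.set_printoptions(precision=4,suppress=True)
S=cam("scene");W=cam("wrist");s=monitor.read_state()['tcp_pos'];print(s)
u=((217.5)/4-.5+390,(222.5)/4-.5+200)
for v in(185,187,189):print(tri(W,(319,v),S,u),onz(W,(319,v),.151)-s)
K,R,t=W
q=K@(R@np.array([.4768,.3165,.11])+t);print(q[:2]/q[2])
E
```

```text
[0.4794 0.314  0.3008]
(array([0.4814, 0.3133, 0.1517]), np.float64(0.0016542902555198374)) [[ 0.0025 -0.0016 -0.1498]]
(array([0.4825, 0.3134, 0.1534]), np.float64(0.0029757306521324017)) [[ 0.0044 -0.0021 -0.1498]]
(array([0.4836, 0.3136, 0.1551]), np.float64(0.004285997211946588)) [[ 0.0063 -0.0027 -0.1498]]
[321.2753 169.1856]
```

>>> apply_moves:
  motion:
    - [[1,0.5,0.15,0,0],[1,0,0,0,0],[1,0,0,1,0],[1,0,0,1.5,0],[1,0,0,1.5,0],[1,0,0,1.5,0],[1,0,0,1.5,0],[1,0,0,1.5,0],[1,0,0,1.5,0],[1,0,0,1,0],[1,0,0,0.5,0],[1,0,0,0,0]]

```text
t: 23.1
tcp_pos: [0.4739, 0.3186, 0.1848]
orientation: [-3.14, -0.002, 2.855]
contact_force: [0.2, -1.2, -0.0]
width: 0.0128
grasp_force: 58.6
```

>>> apply_moves:
  motion:
    - [[1,0,0,0.4,0],[1,0,0,0.4,0],[1,0,0,0.3,0],[1,0,0,0.1,0],[1,0,0,0,0]]

```text
t: 23.52
tcp_pos: [0.4746, 0.3193, 0.1743]
orientation: [3.142, -0.0, 2.855]
contact_force: [-0.1, 0.6, 0.5]
width: 0.0125
grasp_force: 58.6
```

Not on the floor yet; down a hair more, then open slowly, back off upward.

>>> apply_moves:
  motion:
    - [[1,0,0,0.1,0],[1,0,0,0.1,0],[1,0,0,0,0],[2,0,0,0,0],[3,0,0,0,0],[4,0,0,0,0],[5,0,0,0,0],[5,0,0,0,0],[5,0,0,-1,0],[5,0,0,-2,0],[5,0,0,-3,0],[5,0,0,-3,0],[5,0,0,-3,0],[5,0,0,-2,0],[5,0,0,0,0],[5,0,0,0,0]]
  grip_force: 20

```text
t: 24.85
tcp_pos: [0.4753, 0.3199, 0.3146]
orientation: [3.139, 0.003, 2.855]
contact_force: [0.6, -0.2, -0.9]
width: 0.0502
grasp_force: 0.0
```

```bash
python3 - <<'E'
from h import *
s=monitor.read_state();print(s['tcp_pos'],s['contact_force'],s['t'])
im=cams.capture("scene");t=cams.capture("top");w=cams.capture("wrist")
b=cv2.resize(im[100:300,290:490],(400,400),interpolation=2)
cv2.imwrite("pics/z.png",np.hstack([b,w[0:400,120:520]])[:,:,::-1])
E
```

```text
[0.47533462 0.31992823 0.3146158 ] [ 0.58946757 -0.18260845 -0.88019977] 24.85
```

View pics/z.png

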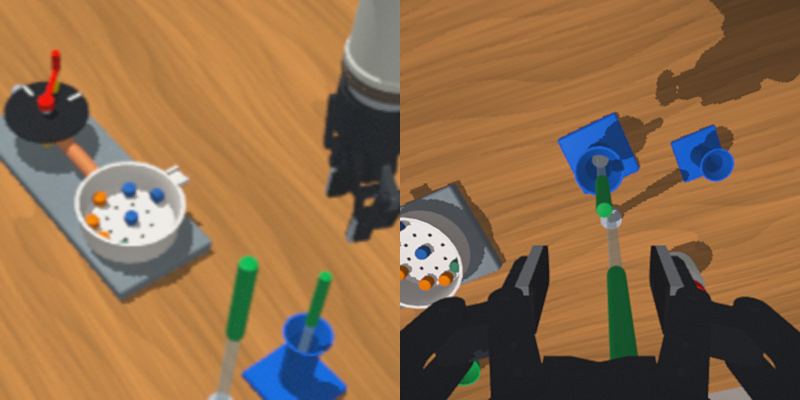

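The pictures show the rod standing in the blue tube (top at scene ~(452,238), as at the start), the lever over yellow, and all beads in the dish.

```bash
python3 -c "
from cell import job
print(job.sign_off())"
```

```text
the job is handed in; nothing more can be done
None
```

I handed the job in at about 25 s; sign-off gave no verdict. By my camera checks, the valve is half open, the rod made two full clockwise turns, six of the seven beads moved about 37 mm or more, all seven are in the dish, and the rod is released back in its blue stand.

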